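Pin the spare comb heads to their stand

ROBOT

A 6-joint arm with a two-finger parallel gripper is mounted at the origin on the work surface. World frame = base frame: x ahead of the robot, y to its left, z up, the work surface at z = 0. Lengths are in m, angles in rad, forces in N, time in s.
With the tool pointing down it reaches from about 0.25 to 0.775 m from the base axis. Payload 4 kg.
Tool frame: the origin (TCP) lies midway between the tips of the shut fingers; the grasp point (between the pads) lies 19 mm behind it; z points along the fingers, y is the line along which they close (so a half turn about z gives the same grasp; the last joint's range is limited). The gripper opens to 94 mm and grips with 3 to 60 N. Pads are 16 mm wide; open, the fingers measure 119 mm over their backs; the gripper's body (75 mm by 177 mm) begins 78 mm behind the grasp point.
Start: joints at [1.144, 0.087, 1.371, -0, 1.684, -0.103], TCP at [0.175, 0.521, 0.206] pointing down, gripper open.
Joint ranges: [-3.1, 3.1], [-0.76, 2.03], [0.27, 2.55], [-1.08, 4.22], [0.17, 2.65], [-2.57, 2.57]. Speed limits (rad/s): [2.79, 2.79, 3.14, 3.14, 3.14, 3.14].

INTERFACE

Orientations are given as [roll, pitch, yaw] about the fixed x, y, z axes, in that order (R = Rz(yaw) Ry(pitch) Rx(roll)).
In Python, from bench import get_obs, snapshot, close_job gives the robot as it stands. The module is installed in compiled form; this text tells all that it offers.
- The arm moves only by the tool drive_tool, never from a script. Its argument "commands" is a list of rows, each a list of 6 numbers: the shift along the tool's x, y, z in units of 0.04 m (1.0 is 0.04 m), then the turn, a rotation vector about the tool's x, y, z in units of 0.1 rad (1.0 is 0.1 rad). In form: [[dx, dy, dz, wx, wy, wz], ...]. A call has 1 to 20 rows; each row shifts and turns the commanded pose from where the row before left it, along the tool's axes as they then stand; what a row does not reach is not made up. A row lasts 1/8 s, in which the tool goes at most 62.5 mm and 10.7 degrees, less where a joint would pass 70% of its speed; a pose out of reach is approached as far as the arm can. A call with a number of a shift or a turn outside -1 to 1 is refused whole. A call with a gripper value outside its range is refused whole. "gripper" is the closure, from 0 (fully open) to 1 (shut), set as the call begins (left out, the last holds). The fingers move at their own pace and stop on an object; the grip force is fixed at half the most. Time passes only in rows, so rows that do not move let the fingers close. It gives the time, the measured TCP pose, the force, the opening and the grip force at its end, in the units of the state.
- get_obs(): the state, without advancing time (a new reading comes with each control period).
- snapshot(name): name is "side" or "top"; returns a dict with "image" (420x560x3 uint8, blue, green, red), "range_z" (420x560 float32, m along the optical axis (not along the pixel's ray), 0 where there is no reading), "fx", "fy", "cx", "cy" (pixels), "rvec" (rotation vector, rad) and "tvec" (3), from world to camera coordinates, as OpenCV has them. Camera axes: x right, y down, z forward; pixel columns grow to the right and rows downward; lengths in m; the calibration is good to about 2 mm. A picture is of the moment at which its call begins.
- close_job(): hands the job in; it is judged then, once.
The state is a dict: "time": time; "joint_positions": joint angles; "qvel": joint speeds; "joint_torque": joint torques, N m; "tool_pos": TCP position; "ee_rot": TCP orientation; "wrist_force": force on the tool from outside, world axes, zero at the start; "wrist_torque": the same for the moment, N m; "width": finger opening in m; "finger_force": force on a finger pad.
Only numpy, scipy, OpenCV 4.12 (cv2) and the standard library are available. Lean on these libraries where they do the work, as an engineer would, in place of code of your own. Each camera call takes 0.05 s, during which the arm holds its last target. There are 200 camera calls.

TASK

Lock the three loose comb heads on their walnut stand: line up their holes, then take the steel pin from its rest and pass it down through all three heads into the off-centre bore hidden in the post beneath them, fully home so that the grip sits on the top head, and let go. Feel for the bore with light pressure: the pin must never press on the combs or the stand with more than 25 N, no comb may fall, and everything else on the desk stays where it is.

Things in the scene. Friction and masses are not known exactly. Their poses are not given: they have to be found in the camera images.
- stand_top (a point): top of the walnut stand, on its post's axis, 45 mm above the desk; z up. Under the combs a blind vertical bore 10.6 mm wide and 36 mm deep opens in the post's top (its mouth 0.5 mm below the rim, inside the middle 20 mm). The bore is NOT on the axis: its centre lies 2.5 to 4.5 mm off, in an unknown direction, hidden by the combs, and has to be felt for with the pin
- comb_low_hole (a point): lowest of three identical grey plastic comb heads lying flat and loose on one another on the post: 56 mm (its x) by 48 mm (its y) by 8 mm thick, teeth on both long sides, a plain vertical hole 11 mm wide through the middle. This point: centre of the hole, half-way up; z up. Starts 49 mm above the desk. Combs start up to 7 mm off centre and turned up to 0.12 rad from the stand
- comb_mid_hole (a point): middle comb head, as comb_low_hole; starts 57 mm above the desk
- comb_top_hole (a point): top comb head, as comb_low_hole; starts 65 mm above the desk
- pin_grip (a point): steel pin, 65 to 105 g: square grip 16 x 16 mm, 44 mm tall, on a round shank 9 mm thick and 52 mm long, tip bevelled to 7.6 mm over its last 1.5 mm. Starts upright in its rest, the grip's underside on the rest, 60 mm above the desk. This point: centre of the grip, 22 mm above its underside, 74 mm above the tip; z up along the pin, x and y square to the grip's faces
- pin_tip (a point): the lower end of the same pin's shank, on its axis
- rest: pin rest, fixed: walnut foot 64 mm across with a round post 36 mm across, 60 mm tall, with a 12 mm wide open hole down its axis. Origin: centre of the underside, on the desk
- steel_comb_mid (a point): bystander: steel wide-tooth comb 150 x 26 x 6 mm lying flat between the stand and the rest; its middle
- desheder_mid (a point): bystander: black plastic deshedding tool 50 x 142 x 22 mm, lying; its middle
- teal_brush_mid (a point): bystander: teal silicone brush 100 x 60 x 34 mm; its middle
- vial_mid (a point): bystander: capped frosted glass vial 28 mm wide, 70 mm tall, standing; its middle
- spray_mid (a point): bystander: amber bottle 52 mm wide, 150 mm tall, standing; its middle
- balm_mid (a point): bystander: balm jar 60 mm wide, 40 mm tall, standing; its middle
- stand: the whole stand, fixed to the desk: round foot 90 mm across and 8 mm thick, upright round post 42 mm across, flat top 45 mm above the desk. Origin: centre of the foot's underside. The three comb heads lie on the post; centred, they stand out past it all round
- comb_low: lowest comb head; origin: centre of its underside, 4 mm under its hole point
- comb_mid: middle comb head; likewise
- comb_top: top comb head; likewise
- pin: the pin; origin at its tip

How it is judged:
By the outcome, as a careful person would: the job done as asked, in the order asked, and still so for the second after the job is handed in, with the robot touching nothing.
It also fails if it takes over 72 s, if anything falls off the work surface, if the arm or the gripper's body presses on something with over 40 N, if the wrist force passes 120 N, or if a joint passes its speed limit or range.

## Working session

There is one attempt and no reset: what is moved stays moved. The work goes in short steps, Python scripts to look and compute and a tool call to move; the robot and the scene stay as the last step left them, time stands still between calls to the robot, and variables do not carry over. Pictures are saved under pics/ and viewed, at most 10 in all, crops included, and the job is handed in when it is done.

Besides the shell and the picture viewer there is one more tool, called after "Request:" in YAML: its name, and indented under it one key for each argument. drive_tool: Moves the arm, as the interface text tells. Its arguments: {"type":"object","properties":{"commands":{"type":"array"},"gripper":{"type":"number"}},"required":["commands"]}

```bash
mkdir -p pics
cat > h.py <<'E'
import numpy as np, cv2
from bench import get_obs, snapshot
def pts(s):
    z=s["range_z"]; v,u=np.mgrid[:z.shape[0],:z.shape[1]]
    c=np.stack([(u-s["cx"])/s["fx"]*z,(v-s["cy"])/s["fy"]*z,z],-1)
    R=cv2.Rodrigues(np.array(s["rvec"],float))[0]
    w=(c-np.array(s["tvec"]).ravel())@R
    w[z==0]=np.nan
    return w
def ray(s,u,v,h):
    R=cv2.Rodrigues(np.array(s["rvec"],float))[0]; t=np.array(s["tvec"]).ravel()
    d=R.T@np.array([(u-s["cx"])/s["fx"],(v-s["cy"])/s["fy"],1]); o=-R.T@t
    return o+d*(h-o[2])/d[2]
E
python3 - <<'E'
from h import *
import pickle
for n in("top","side"):
    s=snapshot(n); cv2.imwrite(f"pics/{n}0.png",s["image"]); pickle.dump(s,open(n+"0.pkl","wb"))
    R=cv2.Rodrigues(np.array(s["rvec"],float))[0]; print(n,s["fx"],-R.T@np.array(s["tvec"]).ravel(),R[2])
print(get_obs())
E
```

```text
top 407.64011738928383 [ 0.5071442  -0.00916341  1.12964821] [ 0.05308505 -0.01166301 -0.99852188]
side 394.35250037487566 [ 0.47831476 -0.72208067  0.58055138] [ 0.12009753  0.80759012 -0.57738617]
{'time': 0.1, 'joint_positions': array([ 1.14388576e+00,  8.78872115e-02,  1.37210041e+00, -2.29533536e-05,
        1.68360876e+00, -1.03105206e-01]), 'qvel': array([ 0.00055501, -0.00158649, -0.00496642, -0.00114432,  0.00056824,
       -0.00114923]), 'joint_torque': array([ 1.88123828e-03, -3.41248262e+01, -3.03303695e+01,  7.20241084e-02,
        3.03705549e-02, -8.28978136e-05]), 'tool_pos': array([0.17480374, 0.52095507, 0.20441926]), 'ee_rot': array([-3.13959722e+00, -1.83537452e-04,  2.81778455e+00]), 'wrist_force': array([-0.02233208,  0.62714843, -0.11697011]), 'wrist_torque': array([0.02321766, 0.01377065, 0.01929337]), 'finger_force': 0.0, 'width': 0.09416492353012319}
```

View pics/top0.png

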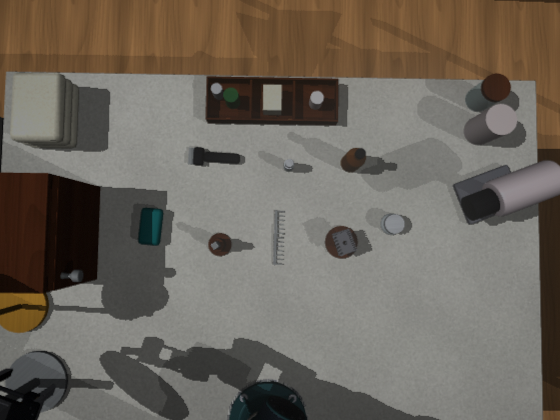

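View pics/side0.png

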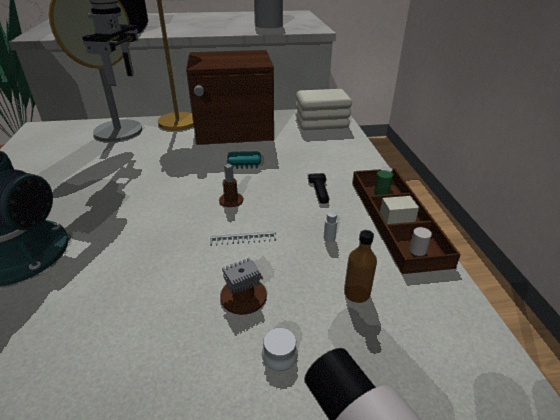

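The top view shows the stand with its combs at about (342,241), the rest with the pin at (220,243), the steel comb at (280,238) and the jar at (394,223). Side view: stand (243,285), pin (230,185). Next I'll measure by colour and range.

Run:
```python
from h import *
import pickle
T=pickle.load(open("top0.pkl","rb"));S=pickle.load(open("side0.pkl","rb"))
def crop(s,u,v,r,k): return cv2.resize(s["image"][v-r:v+r,u-r:u+r],None,fx=k,fy=k,interpolation=cv2.INTER_CUBIC)
a=[crop(T,342,241,24,8),crop(T,220,243,24,8),crop(S,243,282,32,6),crop(S,230,183,32,6)]
a=[cv2.convertScaleAbs(x,alpha=1.7) for x in a]
im=np.vstack([np.hstack([cv2.resize(x,(300,300)) for x in a[:2]]),np.hstack([cv2.resize(x,(300,300)) for x in a[2:]])])
cv2.imwrite("pics/crops.png",im)
for nm,s,boxes in(("top",T,[(342,241),(220,243)]),("side",S,[(243,282),(230,183)])):
    w=pts(s)
    for u,v in boxes:
        p=w[v-30:v+30,u-30:u+30].reshape(-1,3); p=p[np.isfinite(p[:,2])]
        print(nm,(u,v),"hist",np.histogram(p[:,2],bins=np.arange(-.01,.13,.005))[0])
        for lo,hi in((.004,.014),(.04,.05),(.05,.056),(.055,.065),(.064,.076),(.095,.115)):
            m=p[(p[:,2]>lo)&(p[:,2]<hi)]
            if len(m)>4:
                r=cv2.minAreaRect((m[:,:2]*1000).astype(np.float32))
                print(" z",lo,hi,len(m),"zmed",np.median(m[:,2]).round(4),"mean",m[:,:2].mean(0).round(4),"rect",np.round(r[0],1),np.round(r[1],1),round(r[2],1),"circ",np.round(cv2.minEnclosingCircle((m[:,:2]*1000).astype(np.float32))[0],1))
```

```text
top (342, 241) hist [   5  986 1696  319  119    2    2    1    0    0    1    3   17   26
   70  184  145    4    0    0    0    0    0    0    0    0    0    0]
 z 0.004 0.014 553 zmed 0.0073 mean [ 0.4841 -0.191 ] rect [ 486.1 -199.4] [162.5 164.3] 0.7 circ [ 486.8 -203.8]
 z 0.05 0.056 21 zmed 0.0545 mean [ 0.4751 -0.1909] rect [ 482.3 -195.5] [61.2 48.6] 14.3 circ [ 482.9 -197.2]
 z 0.055 0.065 96 zmed 0.0614 mean [ 0.4866 -0.191 ] rect [ 481.9 -194.9] [62.4 49.2] 19.0 circ [ 483.2 -192.8]
 z 0.064 0.076 342 zmed 0.0697 mean [ 0.4821 -0.1951] rect [ 483.5 -194.6] [60.5 48.5] 22.7 circ [ 482.1 -193.4]
top (220, 243) hist [  21 1306 1840  231   12    4    3    4    2    4    2    2    1   40
   51    2    2    2    2    3    1    3   20   22    0    0    0    0]
 z 0.004 0.014 375 zmed 0.0056 mean [0.4715 0.1351] rect [476.3 136.4] [161.7 161.8] 0.8 circ [475.9 130.7]
 z 0.055 0.065 91 zmed 0.0606 mean [0.4716 0.1341] rect [471.  137.3] [31.5 34.5] 0.9 circ [471.1 137.5]
 z 0.064 0.076 8 zmed 0.0662 mean [0.4706 0.1346] rect [471.2 136.7] [25.9 23.5] 0.8 circ [471.8 139.5]
 z 0.09
[... 922 characters left out ...]
  15   15   14   15   13   18   15   29    7    0    0    0    0]
 z 0.004 0.014 230 zmed 0.0071 mean [0.477  0.1601] rect [475.  253.5] [292.7 160.1] 88.7 circ [454.5 254. ]
 z 0.04 0.05 46 zmed 0.0457 mean [0.472  0.1256] rect [471.5 128.1] [13.9 33.1] 89.1 circ [471.6 133.8]
 z 0.05 0.056 29 zmed 0.0532 mean [0.4728 0.127 ] rect [472.2 127.2] [33.  13.2] 0.6 circ [472.2 132.7]
 z 0.055 0.065 76 zmed 0.0608 mean [0.472  0.1315] rect [472.1 133.8] [33.8 30.6] 12.5 circ [472.9 137.6]
 z 0.064 0.076 33 zmed 0.0699 mean [0.4724 0.1342] rect [471.5 134.1] [12.2 20.6] 83.3 circ [472.  138.4]
 z 0.095 0.115 51 zmed 0.1032 mean [0.4721 0.1359] rect [471.3 139.1] [17.  18.5] 28.3 circ [471.6 138.5]
```

View pics/crops.png

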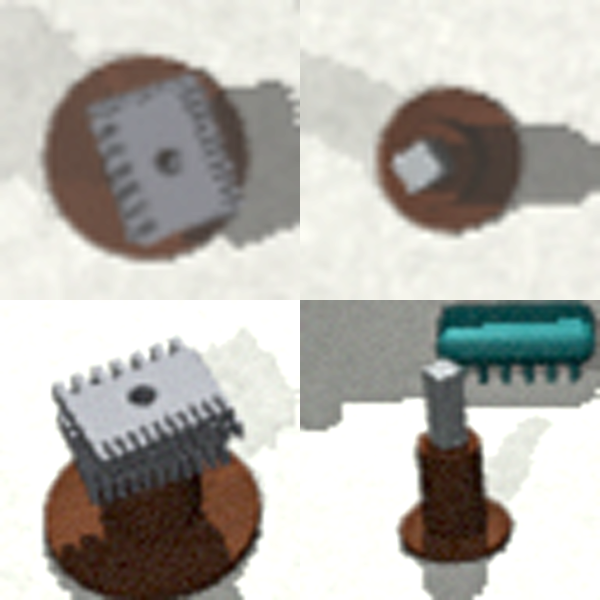

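Run:
```python
from h import *
import pickle
T=pickle.load(open("top0.pkl","rb"));S=pickle.load(open("side0.pkl","rb"))
def circ(P):
    A=np.c_[2*P,np.ones(len(P))]; x=np.linalg.lstsq(A,(P**2).sum(1),rcond=None)[0]
    return x[:2],np.sqrt(x[2]+(x[:2]**2).sum())
for nm,s,b in(("top",T,{"stand":(342,241,28),"rest":(220,243,28)}),("side",S,{"stand":(243,290,34),"rest":(230,190,30)})):
  for o,(u,v,r) in b.items():
    im=s["image"][v-r:v+r,u-r:u+r].astype(int); B,G,Rr=im[...,0],im[...,1],im[...,2]
    m=((Rr>1.5*B)&(Rr>18)).astype(np.uint8)
    n,l,st,_=cv2.connectedComponentsWithStats(m); m=(l==1+np.argmax(st[1:,4])).astype(np.uint8)
    # full-scale silhouette rim at foot top
    c=cv2.findContours(m,cv2.RETR_EXTERNAL,cv2.CHAIN_APPROX_NONE)[0]; c=max(c,key=len)[:,0]
    P=np.array([ray(s,x+u-r,y+v-r,.008)[:2] for x,y in c])
    R0=.045 if o=="stand" else .032
    for it in range(8):
        ce,rad=circ(P); d=abs(np.hypot(*(P-ce).T)-rad); k=d<max(.0025,np.percentile(d,80) if it<4 else 0); P=P[k]
    print(nm,o,"centre",ce.round(4),"rad",rad.round(4),len(P),"of",len(c))
  # hole in top comb: dark blob near
  u,v=((345,243) if nm=="top" else (243,270)); 
  r=5; g=s["image"][v-r:v+r+1,u-r:u+r+1].mean(2); print(g.round().astype(int)[:, :])
w=pts(T); p=w[210:276,190:250].reshape(-1,3); m=p[(p[:,2]>.098)&(p[:,2]<.112)]; print(m[:,:2].mean(0))
for nm,a in(("T",T),("S",S)):
  w=pts(a).reshape(-1,3); m=w[(abs(w[:,2]-.07)<.0035)&(np.hypot(w[:,0]-.482,w[:,1]+.194)<.05)]
  q=m[np.hypot(m[:,0]-.482,m[:,1]+.194)<.018]; # find hole gap
  print(nm,len(q),q.mean(0))
```

```text
top stand centre [ 0.4756 -0.1933] rad 0.0342 34 of 55
top rest centre [0.4719 0.1365] rad 0.0281 52 of 95
[[85 85 85 83 84 85 84 85 84 71 74]
 [85 85 85 84 84 84 84 84 84 80 64]
 [84 84 85 79 76 76 79 83 85 84 72]
 [84 84 82 61 44 48 64 80 84 84 77]
 [85 85 72 47 39 59 68 80 84 84 79]
 [85 84 76 53 45 63 65 79 84 84 85]
 [85 85 84 69 57 55 67 80 84 84 83]
 [83 84 85 85 79 78 83 84 84 84 84]
 [76 84 85 84 84 84 84 84 84 84 84]
 [74 83 85 84 85 84 85 84 84 84 84]
 [80 81 83 84 84 84 85 84 84 84 85]]
side stand centre [ 0.4827 -0.1994] rad 0.0423 74 of 123
side rest centre [0.4701 0.1596] rad 0.0552 18 of 82
[[117 110 113 114 116 113 115 113 114 113 114]
 [116 116 115 114 116 115 116 115 115 116 114]
 [117 118 119 115 117 116 118 115 113 117 114]
 [113  99  73  64  75  93 111 116 115 114 115]
 [ 91  55  35  40  42  50  92 113 115 113 114]
 [ 69  31  34  38  39  38  86 114 118 116 116]
 [ 78  41  30  39  33  59 107 119 117 116 115]
 [113  96  80  73  75 105 119 117 118 114 114]
 [118 116 114 115 114 116 120 117 112 120 118]
 [115 119 116 118 120 115 117 116  93 108  92]
 [115 113 117 114 118 115 105 115  67  74 105]]
[0.47128056 0.13712612]
T 121 [ 0.48151797 -0.19421383  0.06971053]
S 199 [ 0.48176211 -0.19434841  0.06959625]
```

Run:
```python
from h import *
import pickle
from scipy.optimize import least_squares
T=pickle.load(open("top0.pkl","rb"));S=pickle.load(open("side0.pkl","rb"))
for nm,s,b,hb in(("top",T,{"stand":(342,241,28),"rest":(220,243,28)},(345,243)),("side",S,{"stand":(243,290,34),"rest":(230,190,30)},(242,270))):
  for o,(u,v,r) in b.items():
    im=s["image"][v-r:v+r,u-r:u+r].astype(float)
    m=((im[...,2]>1.3*im[...,0]+2)).astype(np.uint8)
    n,l,st,_=cv2.connectedComponentsWithStats(m); m=(l==1+np.argmax(st[1:,4])).astype(np.uint8)
    c=max(cv2.findContours(m,cv2.RETR_EXTERNAL,cv2.CHAIN_APPROX_NONE)[0],key=len)[:,0]
    P=np.array([ray(s,x+u-r,y+v-r,.008)[:2] for x,y in c]); R0=.045 if o=="stand" else .032
    x0=[.482,-.196,R0] if o=="stand" else [.472,.137,R0]
    f=least_squares(lambda x:(np.hypot(P[:,0]-x[0],P[:,1]-x[1])-x[2]),x0,loss="cauchy",f_scale=.001,bounds=([0,-1,R0-.003],[1,1,R0+.003]))
    d=abs(f.fun); print(nm,o,f.x.round(4),"inl",(d<.002).sum(),"of",len(P))
  u,v=hb;r=4;g=s["image"][v-r:v+r+1,u-r:u+r+1].mean(2); wt=np.clip(np.median(g)-6-g,0,None); V,U=np.mgrid[v-r:v+r+1,u-r:u+r+1]
  uu,vv=(U*(wt>12)).sum()/(wt>12).sum(),(V*(wt>12)).sum()/(wt>12).sum(); print(nm,"hole px",uu,vv,ray(s,uu,vv,.069).round(4))
```

```text
top stand [ 0.4829 -0.1975  0.0421] inl 58 of 104
top rest [0.4721 0.1367 0.029 ] inl 55 of 130
top hole px 344.38461538461536 242.30769230769232 [ 0.4824 -0.1958  0.069 ]
side stand [ 0.4828 -0.1987  0.0429] inl 82 of 124
side rest [0.4718 0.1341 0.0305] inl 38 of 81
side hole px 241.14285714285714 270.0357142857143 [ 0.4826 -0.1927  0.069 ]
```

```bash
cat > plan.py <<'E'
import sys
from h import *
# usage: plan.py x y z yawdeg nrows : rows in the tool's axes
x,y,z,yd,n=map(float,sys.argv[1:6]); n=int(n)
o=get_obs(); p=np.array(o["tool_pos"]); e=o["ee_rot"]
dy=(np.radians(yd)-e[2]+np.pi)%(2*np.pi)-np.pi; 
d=(np.array([x,y,z])-p)/n; yw=e[2]; out=[]
for i in range(n):
    c,s=np.cos(yw),np.sin(yw)
    out.append([round(float(k),2) for k in ((c*d[0]+s*d[1])/.04,(s*d[0]-c*d[1])/.04,-d[2]/.04,0,0,-dy/n/.1)]); yw+=dy/n
print(out); print("t",o["time"],"pos",p.round(4),"rpy",np.round(e,3),"F",np.round(o["wrist_force"],2),"w",round(o["width"],4))
E
python3 plan.py .483 -.198 .15 110 20
```

```text
[[-0.65, -0.73, 0.07, 0.0, 0.0, 0.45], [-0.68, -0.7, 0.07, 0.0, 0.0, 0.45], [-0.71, -0.67, 0.07, 0.0, 0.0, 0.45], [-0.74, -0.64, 0.07, 0.0, 0.0, 0.45], [-0.77, -0.6, 0.07, 0.0, 0.0, 0.45], [-0.8, -0.57, 0.07, 0.0, 0.0, 0.45], [-0.82, -0.53, 0.07, 0.0, 0.0, 0.45], [-0.84, -0.49, 0.07, 0.0, 0.0, 0.45], [-0.87, -0.45, 0.07, 0.0, 0.0, 0.45], [-0.89, -0.41, 0.07, 0.0, 0.0, 0.45], [-0.9, -0.37, 0.07, 0.0, 0.0, 0.45], [-0.92, -0.33, 0.07, 0.0, 0.0, 0.45], [-0.93, -0.29, 0.07, 0.0, 0.0, 0.45], [-0.95, -0.25, 0.07, 0.0, 0.0, 0.45], [-0.96, -0.21, 0.07, 0.0, 0.0, 0.45], [-0.96, -0.16, 0.07, 0.0, 0.0, 0.45], [-0.97, -0.12, 0.07, 0.0, 0.0, 0.45], [-0.97, -0.08, 0.07, 0.0, 0.0, 0.45], [-0.98, -0.03, 0.07, 0.0, 0.0, 0.45], [-0.98, 0.01, 0.07, 0.0, 0.0, 0.45]]
t 0.1 pos [0.1748 0.521  0.2044] rpy [-3.14  -0.     2.818] F [-0.02  0.63 -0.12] w 0.0942
```

Request:
drive_tool:
  commands:
    - [-0.65, -0.73, 0.07, 0, 0, 0.45]
    - [-0.68, -0.7, 0.07, 0, 0, 0.45]
    - [-0.71, -0.67, 0.07, 0, 0, 0.45]
    - [-0.74, -0.64, 0.07, 0, 0, 0.45]
    - [-0.77, -0.6, 0.07, 0, 0, 0.45]
    - [-0.8, -0.57, 0.07, 0, 0, 0.45]
    - [-0.82, -0.53, 0.07, 0, 0, 0.45]
    - [-0.84, -0.49, 0.07, 0, 0, 0.45]
    - [-0.87, -0.45, 0.07, 0, 0, 0.45]
    - [-0.89, -0.41, 0.07, 0, 0, 0.45]
    - [-0.9, -0.37, 0.07, 0, 0, 0.45]
    - [-0.92, -0.33, 0.07, 0, 0, 0.45]
    - [-0.93, -0.29, 0.07, 0, 0, 0.45]
    - [-0.95, -0.25, 0.07, 0, 0, 0.45]
    - [-0.96, -0.21, 0.07, 0, 0, 0.45]
    - [-0.96, -0.16, 0.07, 0, 0, 0.45]
    - [-0.97, -0.12, 0.07, 0, 0, 0.45]
    - [-0.97, -0.08, 0.07, 0, 0, 0.45]
    - [-0.98, -0.03, 0.07, 0, 0, 0.45]
    - [-0.98, 0.01, 0.07, 0, 0, 0.45]

```text
time: 2.6
tool_pos: [0.4827, -0.1986, 0.1487]
ee_rot: [-3.141, -0.001, 1.916]
wrist_force: [1.0, -0.3, -0.1]
width: 0.094
finger_force: 0.0
```

```bash
python3 plan.py .483 -.198 .10 110 2
```

```text
[[0.01, 0.01, 0.61, 0.0, 0.0, -0.02], [0.01, 0.01, 0.61, 0.0, 0.0, -0.02]]
t 2.6 pos [ 0.4827 -0.1986  0.1487] rpy [-3.141e+00 -1.000e-03  1.916e+00] F [ 0.97 -0.29 -0.06] w 0.094
```

Request:
drive_tool:
  commands:
    - [0.01, 0.01, 0.6, 0, 0, 0]
    - [0, 0, 0.7, 0, 0, 0]
    - [0, 0, 0.7, 0, 0, 0]
    - [0, 0, 0.5, 0, 0, 0]
    - [0, 0, 0.2, 0, 0, 0]
    - [0, 0, 0.06, 0, 0, 0]

```text
time: 3.35
tool_pos: [0.4826, -0.1968, 0.0387]
ee_rot: [-3.141, -0.001, 1.918]
wrist_force: [0.3, -0.3, -0.2]
width: 0.094
finger_force: 0.0
```

Request:
drive_tool:
  commands:
    - [0, 0, 0, 0, 0, 0]
    - [0, 0, 0, 0, 0, 0]
    - [0, 0, 0, 0, 0, 0]
    - [0, 0, 0, 0, 0, 0]
    - [0, 0, 0, 0, 0, 0]
  gripper: 0.36

```text
time: 3.98
tool_pos: [0.4832, -0.1971, 0.0396]
ee_rot: [3.141, 0.001, 1.918]
wrist_force: [-0.5, 1.9, 1.9]
width: 0.0602
finger_force: 2.0
```

Request:
drive_tool:
  commands:
    - [0, 0, 0, 0, 0, 0]
    - [0, 0, 0, 0, 0, 0]
    - [0, 0, 0, 0, 0, 0]
    - [0, 0, 0, 0, 0, 0]
  gripper: 0.45

```text
time: 4.47
tool_pos: [0.4825, -0.1975, 0.0396]
ee_rot: [-3.141, 0.001, 1.918]
wrist_force: [-3.1, -1.5, 5.2]
width: 0.0563
finger_force: 29.5
```

Request:
drive_tool:
  commands:
    - [0, 0, 0, 0, 0, 0]
    - [0, 0, 0, 0, 0, 0]
    - [0, 0, 0, 0, 0, 0]
    - [0, 0, 0, 0, 0, 1]
    - [0, 0, 0, 0, 0, 1]
    - [0, 0, 0, 0, 0, 1]
    - [0, 0, 0, 0, 0, 1]
    - [0, 0, 0, 0, 0, 1]
    - [0, 0, 0, 0, 0, 1]
    - [0, 0, 0, 0, 0, 1]
    - [0, 0, 0, 0, 0, 1]
    - [0, 0, 0, 0, 0, 1]
    - [0, 0, 0, 0, 0, 1]
    - [0, 0, 0, 0, 0, 1]
    - [0, 0, 0, 0, 0, 1]
    - [0, 0, 0, 0, 0, 1]
    - [0, 0, 0, 0, 0, 1]
    - [0, 0, 0, 0, 0, 1]
    - [0, 0, 0, 0, 0, 0.7]
    - [0, 0, 0, 0, 0, 0]
  gripper: 0

```text
time: 6.98
tool_pos: [0.4828, -0.1968, 0.0388]
ee_rot: [-3.141, 0.0, 0.349]
wrist_force: [-0.7, -0.3, 0.1]
width: 0.0935
finger_force: 0.0
```

```bash
python3 plan.py .4825 -.1975 .038 20 1
```

```text
[[-0.01, 0.02, 0.02, 0.0, 0.0, -0.0]]
t 6.975 pos [ 0.4828 -0.1968  0.0388] rpy [-3.141  0.     0.349] F [-0.67 -0.28  0.15] w 0.0935
```

Request:
drive_tool:
  commands:
    - [0, 0.02, 0, 0, 0, 0]
    - [0, 0, 0, 0, 0, 0]
    - [0, 0, 0, 0, 0, 0]
    - [0, 0, 0, 0, 0, 0]
    - [0, 0, 0, 0, 0, 0]
    - [0, 0, 0, 0, 0, 0]
  gripper: 0.44

```text
time: 7.72
tool_pos: [0.483, -0.1974, 0.039]
ee_rot: [-3.141, 0.0, 0.348]
wrist_force: [-0.8, 1.2, 0.5]
width: 0.053
finger_force: 0.4
```

Request:
drive_tool:
  commands:
    - [0, 0, 0, 0, 0, 0]
    - [0, 0, 0, 0, 0, 0]
    - [0, 0, 0, 0, 0, 0]
    - [0, 0, 0, 0, 0, 0]
  gripper: 0.54

```text
time: 8.22
tool_pos: [0.483, -0.1976, 0.039]
ee_rot: [-3.141, -0.0, 0.348]
wrist_force: [-0.6, 1.7, 0.5]
width: 0.0483
finger_force: 29.5
```

```bash
python3 plan.py .4825 -.1975 .038 20 1
```

```text
[[-0.01, -0.01, 0.03, 0.0, 0.0, -0.01]]
t 8.225 pos [ 0.483  -0.1976  0.039 ] rpy [-3.141 -0.     0.348] F [-0.58  1.68  0.52] w 0.0483
```

Request:
drive_tool:
  commands:
    - [0, 0, 0, 0, 0, 0]
    - [0, 0, 0, 0, 0, 0]
    - [0, 0, -0.2, 0, 0, 0]
    - [0, 0, -0.8, 0, 0, 0]
    - [0, 0, -0.9, 0, 0, 0]
    - [0, 0, -0.9, 0, 0, 0]
  gripper: 0

```text
time: 8.98
tool_pos: [0.4831, -0.1978, 0.1528]
ee_rot: [3.141, -0.001, 0.348]
wrist_force: [0.2, 0.1, -1.4]
width: 0.094
finger_force: 0.0
```

```bash
python3 plan.py .4713 .137 .145 28 10
```

```text
[[0.26, -0.8, 0.02, 0.0, 0.0, -0.14], [0.27, -0.79, 0.02, 0.0, 0.0, -0.14], [0.28, -0.79, 0.02, 0.0, 0.0, -0.14], [0.29, -0.79, 0.02, 0.0, 0.0, -0.14], [0.3, -0.78, 0.02, 0.0, 0.0, -0.14], [0.31, -0.78, 0.02, 0.0, 0.0, -0.14], [0.32, -0.77, 0.02, 0.0, 0.0, -0.14], [0.33, -0.77, 0.02, 0.0, 0.0, -0.14], [0.35, -0.76, 0.02, 0.0, 0.0, -0.14], [0.36, -0.76, 0.02, 0.0, 0.0, -0.14]]
t 8.975 pos [ 0.4831 -0.1978  0.1528] rpy [ 3.141e+00 -1.000e-03  3.480e-01] F [ 0.21  0.07 -1.42] w 0.094
```

Request:
drive_tool:
  commands:
    - [0.26, -0.8, 0.02, 0, 0, -0.14]
    - [0.27, -0.79, 0.02, 0, 0, -0.14]
    - [0.28, -0.79, 0.02, 0, 0, -0.14]
    - [0.29, -0.79, 0.02, 0, 0, -0.14]
    - [0.3, -0.78, 0.02, 0, 0, -0.14]
    - [0.31, -0.78, 0.02, 0, 0, -0.14]
    - [0.32, -0.77, 0.02, 0, 0, -0.14]
    - [0.33, -0.77, 0.02, 0, 0, -0.14]
    - [0.35, -0.76, 0.02, 0, 0, -0.14]
    - [0.36, -0.76, 0.02, 0, 0, -0.14]
    - [0, 0, 0, 0, 0, 0]

```text
time: 10.35
tool_pos: [0.4711, 0.1389, 0.1436]
ee_rot: [3.142, -0.001, 0.491]
wrist_force: [-0.0, -0.2, 0.7]
width: 0.094
finger_force: 0.0
```

```bash
python3 - <<'E'
from h import *
T=snapshot("top");S=snapshot("side")
a=[T["image"][215:267,318:370],S["image"][245:319,206:280]]
cv2.imwrite("pics/al.png",np.hstack([cv2.convertScaleAbs(cv2.resize(x,(400,400),interpolation=cv2.INTER_CUBIC),alpha=1.7) for x in a]))
for s in(T,S):
  w=pts(s).reshape(-1,3); m=w[(abs(w[:,2]-.07)<.0035)&(np.hypot(w[:,0]-.482,w[:,1]+.196)<.05)]
  r=cv2.minAreaRect((m[:,:2]*1000).astype(np.float32)); print(m.mean(0).round(4),np.round(r[0],1),np.round(r[1],1),r[2])
for s,u,v in((T,344,242),(S,242,271)):
  r=5;g=s["image"][v-r:v+r+1,u-r:u+r+1].mean(2); k=np.median(g)-g>18; V,U=np.mgrid[v-r:v+r+1,u-r:u+r+1]
  print("hole",U[k].mean(),V[k].mean(),ray(s,U[k].mean(),V[k].mean(),.069).round(4))
E
python3 plan.py .4713 .137 .069 28 3
```

```text
[ 0.4818 -0.1991  0.0698] [ 481.4 -198.4] [56.  48.2] 23.176498413085938
[ 0.4819 -0.1986  0.0695] [ 481.8 -196.7] [57.1 50.5] 22.607467651367188
hole 346.0 242.28571428571428 [ 0.4825 -0.2     0.069 ]
hole nan nan [nan nan nan]
[[-0.0, -0.0, 0.62, 0.0, 0.0, -0.0], [-0.0, -0.0, 0.62, 0.0, 0.0, -0.0], [-0.0, -0.0, 0.62, 0.0, 0.0, -0.0]]
t 10.45 pos [0.4714 0.137  0.1435] rpy [ 3.141 -0.     0.488] F [ 0.08  0.4  -1.32] w 0.0942<stdin>:10: RuntimeWarning: Mean of empty slice.
  ret = ret.dtype.type(ret / rcount)
```

View pics/al.png

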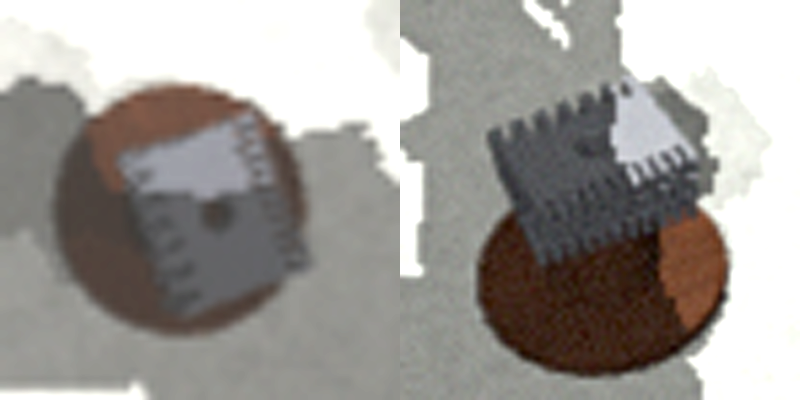

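Request:
drive_tool:
  commands:
    - [0.03, 0, 0.8, 0, 0, 0]
    - [0.0, -0.01, 0.7, 0, 0, 0]
    - [0, 0, 0.3, 0, 0, 0]
    - [0, 0, 0.05, 0, 0, 0]
  gripper: 0.4

```text
time: 10.95
tool_pos: [0.472, 0.1374, 0.0687]
ee_rot: [-3.141, 0.001, 0.487]
wrist_force: [1.1, -0.5, 0.3]
width: 0.0584
finger_force: 0.0
```

Request:
drive_tool:
  commands:
    - [0, 0, 0, 0, 0, 0]
    - [0, 0, 0, 0, 0, 0]
    - [0, 0, 0, 0, 0, 0]
    - [0, 0, 0, 0, 0, 0]
    - [0, 0, 0, 0, 0, 0]
    - [0, 0, 0, 0, 0, 0]
  gripper: 0.9

```text
time: 11.7
tool_pos: [0.4723, 0.1383, 0.0694]
ee_rot: [3.142, -0.001, 0.488]
wrist_force: [-0.8, 0.9, 1.5]
width: 0.0169
finger_force: 30.0
```

```bash
python3 plan.py .472 .138 .069 28 1
```

```text
[[-0.01, 0.0, 0.01, 0.0, 0.0, -0.01]]
t 11.7 pos [0.4723 0.1383 0.0694] rpy [ 3.142e+00 -1.000e-03  4.880e-01] F [-0.75  0.9   1.46] w 0.0169
```

Request:
drive_tool:
  commands:
    - [0, 0, 0, 0, 0, 0]
    - [0, 0, 0, 0, 0, 0]
    - [0, 0, 0, 0, 0, -1]
    - [0, 0, 0, 0, 0, -1]
    - [0, 0, 0, 0, 0, -1]
    - [0, 0, 0, 0, 0, -1]
    - [0, 0, 0, 0, 0, -1]
    - [0, 0, 0, 0, 0, -1]
    - [0, 0, 0, 0, 0, -1]
    - [0, 0, 0, 0, 0, -1]
    - [0, 0, 0, 0, 0, -1]
    - [0, 0, 0, 0, 0, -1]
    - [0, 0, 0, 0, 0, -1]
    - [0, 0, 0, 0, 0, -1]
    - [0, 0, 0, 0, 0, -1]
    - [0, 0, 0, 0, 0, -1]
    - [0, 0, 0, 0, 0, -1]
    - [0, 0, 0, 0, 0, -0.7]
    - [0, 0, 0, 0, 0, 0]
  gripper: 0.5

```text
time: 14.08
tool_pos: [0.472, 0.1381, 0.0689]
ee_rot: [-3.141, -0.0, 2.057]
wrist_force: [-0.2, -0.5, -0.2]
width: 0.0466
finger_force: 0.0
```

Request:
drive_tool:
  commands:
    - [0, 0, 0, 0, 0, 0]
    - [0, 0, 0, 0, 0, 0]
    - [0, 0, 0, 0, 0, 0]
    - [0, 0, 0, 0, 0, 0]
    - [0, 0, 0, 0, 0, 0]
  gripper: 0.9

```text
time: 14.7
tool_pos: [0.4722, 0.1382, 0.0691]
ee_rot: [3.141, 0.0, 2.058]
wrist_force: [0.2, -0.1, -0.5]
width: 0.0161
finger_force: 30.0
```

```bash
python3 plan.py .472 .138 .069 118 1
```

```text
[[-0.0, -0.01, 0.0, 0.0, 0.0, -0.02]]
t 14.7 pos [0.4722 0.1382 0.0691] rpy [3.141 0.    2.058] F [ 0.19 -0.09 -0.47] w 0.0161
```

Request:
drive_tool:
  commands:
    - [0, 0, -0.1, 0, 0, 0]
    - [0, 0, -0.4, 0, 0, 0]
    - [0, 0, -0.6, 0, 0, 0]
    - [0, 0, -0.6, 0, 0, 0]
    - [0, 0, -0.6, 0, 0, 0]
    - [0, 0, -0.2, 0, 0, 0]
    - [0, 0, 0, 0, 0, 0]

```text
time: 15.58
tool_pos: [0.4724, 0.1382, 0.1699]
ee_rot: [3.14, 0.0, 2.058]
wrist_force: [0.4, -0.7, -1.3]
width: 0.0157
finger_force: 30.0
```

```bash
python3 - <<'E'
from h import *
S=snapshot("side");T=snapshot("top")
o=get_obs();p=np.array(o["tool_pos"])
for s in(S,T):
  R=cv2.Rodrigues(np.array(s["rvec"],float))[0]; q=R@(p+[0,0,-.03])+np.array(s["tvec"]).ravel(); print(s["fx"]*q[0]/q[2]+s["cx"],s["fy"]*q[1]/q[2]+s["cy"])
  if s is S:
    u,v=int(s["fx"]*q[0]/q[2]+s["cx"]),int(s["fy"]*q[1]/q[2]+s["cy"]); cv2.imwrite("pics/pin.png",cv2.convertScaleAbs(cv2.resize(s["image"][v-50:v+50,u-50:u+50],(500,500),interpolation=cv2.INTER_CUBIC),alpha=1.5))
E
python3 plan.py .4828 -.1976 .160 118 11
```

```text
226.64392672588136 153.46985435532255
211.69608307420873 245.8127759705088
[[-0.69, -0.33, 0.02, 0.0, 0.0, -0.0], [-0.69, -0.33, 0.02, 0.0, 0.0, -0.0], [-0.69, -0.33, 0.02, 0.0, 0.0, -0.0], [-0.69, -0.33, 0.02, 0.0, 0.0, -0.0], [-0.69, -0.33, 0.02, 0.0, 0.0, -0.0], [-0.69, -0.33, 0.02, 0.0, 0.0, -0.0], [-0.69, -0.34, 0.02, 0.0, 0.0, -0.0], [-0.69, -0.34, 0.02, 0.0, 0.0, -0.0], [-0.69, -0.34, 0.02, 0.0, 0.0, -0.0], [-0.69, -0.34, 0.02, 0.0, 0.0, -0.0], [-0.69, -0.34, 0.02, 0.0, 0.0, -0.0]]
t 15.675 pos [0.4715 0.1381 0.1682] rpy [-3.140e+00 -1.000e-03  2.058e+00] F [-0.4   0.33 -2.04] w 0.0159
```

View pics/pin.png

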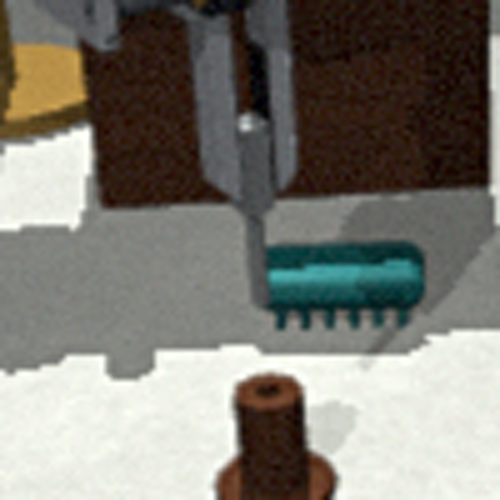

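The pin is held upright: grip top at about (250,125) in the crop, tip at (262,303), clear above the rest. Next, across to the stand.

Request:
drive_tool:
  commands:
    - [-0.69, -0.33, 0.02, 0, 0, 0]
    - [-0.69, -0.33, 0.02, 0, 0, 0]
    - [-0.69, -0.33, 0.02, 0, 0, 0]
    - [-0.69, -0.33, 0.02, 0, 0, 0]
    - [-0.69, -0.33, 0.02, 0, 0, 0]
    - [-0.69, -0.33, 0.02, 0, 0, 0]
    - [-0.69, -0.34, 0.02, 0, 0, 0]
    - [-0.69, -0.34, 0.02, 0, 0, 0]
    - [-0.69, -0.34, 0.02, 0, 0, 0]
    - [-0.69, -0.34, 0.02, 0, 0, 0]
    - [-0.69, -0.34, 0.02, 0, 0, 0]
    - [0, 0, 0, 0, 0, 0]
    - [0, 0, 0, 0, 0, 0]

```text
time: 17.3
tool_pos: [0.4836, -0.1982, 0.1593]
ee_rot: [-3.141, -0.002, 2.058]
wrist_force: [-0.0, -0.5, -0.7]
width: 0.0158
finger_force: 30.0
```

```bash
python3 plan.py .4828 -.1976 .135 118 2
```

```text
[[0.01, -0.01, 0.3, 0.0, 0.0, -0.01], [0.01, -0.01, 0.3, 0.0, 0.0, -0.01]]
t 17.3 pos [ 0.4836 -0.1982  0.1593] rpy [-3.141e+00 -2.000e-03  2.058e+00] F [-0.05 -0.52 -0.68] w 0.0158
```

Request:
drive_tool:
  commands:
    - [0.01, -0.01, 0.3, 0, 0, 0]
    - [0.01, -0.01, 0.3, 0, 0, 0]
    - [0, 0, 0.05, 0, 0, 0]
    - [0, 0, 0.04, 0, 0, 0]
    - [0, 0, 0.03, 0, 0, 0]
    - [0, 0, 0, 0, 0, 0]

```text
time: 18.05
tool_pos: [0.4831, -0.1988, 0.1317]
ee_rot: [3.141, 0.0, 2.058]
wrist_force: [0.4, 0.6, 0.0]
width: 0.0156
finger_force: 30.0
```

Request:
drive_tool:
  commands:
    - [0, 0, 0.03, 0, 0, 0]
    - [0, 0, 0, 0, 0, 0]

```text
time: 18.3
tool_pos: [0.483, -0.1987, 0.1303]
ee_rot: [3.142, -0.0, 2.058]
wrist_force: [0.5, -0.3, -0.7]
width: 0.0159
finger_force: 30.0
```

Request:
drive_tool:
  commands:
    - [0, 0, 0.03, 0, 0, 0]
    - [0, 0, 0, 0, 0, 0]

```text
time: 18.55
tool_pos: [0.4829, -0.1986, 0.1289]
ee_rot: [-3.142, -0.0, 2.058]
wrist_force: [0.3, 0.4, -1.4]
width: 0.0159
finger_force: 30.0
```

Request:
drive_tool:
  commands:
    - [0.02, 0.01, 0.0, 0, 0, 0]
    - [0, 0, 0.03, 0, 0, 0]
    - [0, 0, 0, 0, 0, 0]

```text
time: 18.92
tool_pos: [0.4829, -0.1977, 0.1277]
ee_rot: [-3.141, -0.0, 2.058]
wrist_force: [0.0, -0.7, -0.3]
width: 0.0155
finger_force: 30.0
```

Request:
drive_tool:
  commands:
    - [0, 0, 0.04, 0, 0, 0]
    - [0, 0, 0, 0, 0, 0]

```text
time: 19.18
tool_pos: [0.4829, -0.1977, 0.1261]
ee_rot: [-3.141, -0.0, 2.058]
wrist_force: [0.3, 0.3, -1.2]
width: 0.0159
finger_force: 30.0
```

Request:
drive_tool:
  commands:
    - [0, 0, 0.04, 0, 0, 0]
    - [0, 0, 0.04, 0, 0, 0]
    - [0, 0, 0.04, 0, 0, 0]
    - [0, 0, 0, 0, 0, 0]

```text
time: 19.68
tool_pos: [0.4829, -0.1977, 0.1212]
ee_rot: [-3.141, -0.0, 2.058]
wrist_force: [0.8, 0.1, -1.0]
width: 0.0158
finger_force: 30.0
```

Request:
drive_tool:
  commands:
    - [0, 0, 0.04, 0, 0, 0]
    - [0, 0, 0.04, 0, 0, 0]
    - [0, 0, 0.04, 0, 0, 0]
    - [0, 0, 0.04, 0, 0, 0]
    - [0, 0, 0, 0, 0, 0]

```text
time: 20.3
tool_pos: [0.4829, -0.1977, 0.1148]
ee_rot: [-3.141, -0.0, 2.058]
wrist_force: [-0.0, -0.2, -0.0]
width: 0.0156
finger_force: 30.0
```

Request:
drive_tool:
  commands:
    - [0, 0, 0.04, 0, 0, 0]
    - [0, 0, 0.04, 0, 0, 0]
    - [0, 0, 0.03, 0, 0, 0]
    - [0, 0, 0, 0, 0, 0]

```text
time: 20.8
tool_pos: [0.4829, -0.1977, 0.1105]
ee_rot: [-3.141, -0.0, 2.058]
wrist_force: [0.2, -0.3, -0.8]
width: 0.0157
finger_force: 30.0
```

Through all three without contact. Now a gentle touch on the post.

Request:
drive_tool:
  commands:
    - [0, 0, 0.03, 0, 0, 0]
    - [0, 0, 0.03, 0, 0, 0]
    - [0, 0, 0, 0, 0, 0]

```text
time: 21.18
tool_pos: [0.4829, -0.1977, 0.1081]
ee_rot: [-3.141, -0.0, 2.058]
wrist_force: [-0.4, -0.1, -1.3]
width: 0.0156
finger_force: 30.0
```

Request:
drive_tool:
  commands:
    - [0, 0, 0.03, 0, 0, 0]
    - [0, 0, 0.02, 0, 0, 0]
    - [0, 0, 0, 0, 0, 0]

```text
time: 21.55
tool_pos: [0.4829, -0.1977, 0.1061]
ee_rot: [-3.142, -0.0, 2.058]
wrist_force: [-1.2, -0.3, -1.0]
width: 0.0159
finger_force: 30.0
```

Request:
drive_tool:
  commands:
    - [0, 0, 0.02, 0, 0, 0]
    - [0, 0, 0, 0, 0, 0]

```text
time: 21.8
tool_pos: [0.4831, -0.1978, 0.1056]
ee_rot: [3.141, 0.0, 2.058]
wrist_force: [-0.2, 0.4, -0.4]
width: 0.0162
finger_force: 30.0
```

Request:
drive_tool:
  commands:
    - [0, 0, 0.02, 0, 0, 0]
    - [0, 0, 0, 0, 0, 0]

```text
time: 22.05
tool_pos: [0.4832, -0.1979, 0.1054]
ee_rot: [3.141, 0.001, 2.058]
wrist_force: [-0.9, 0.4, 3.2]
width: 0.0159
finger_force: 30.0
```

Request:
drive_tool:
  commands:
    - [0, 0, 0.02, 0, 0, 0]
    - [0, 0, 0, 0, 0, 0]

```text
time: 22.3
tool_pos: [0.4833, -0.198, 0.1053]
ee_rot: [3.141, 0.001, 2.058]
wrist_force: [-0.9, 1.0, 6.6]
width: 0.0157
finger_force: 30.0
```

Request:
drive_tool:
  commands:
    - [0.03, 0, 0, 0, 0, 0]
    - [0.03, 0, 0, 0, 0, 0]
    - [0.03, 0, 0, 0, 0, 0]
    - [0, 0, 0, 0, 0, 0]

```text
time: 22.8
tool_pos: [0.4826, -0.1962, 0.1053]
ee_rot: [3.14, 0.005, 2.057]
wrist_force: [1.4, -4.6, 5.5]
width: 0.0158
finger_force: 30.0
```

Request:
drive_tool:
  commands:
    - [-0.007, 0.034, 0, 0, 0, 0]
    - [-0.019, 0.028, 0, 0, 0, 0]
    - [0, 0, 0, 0, 0, 0]

```text
time: 23.18
tool_pos: [0.4834, -0.1961, 0.1051]
ee_rot: [-3.139, 0.003, 2.057]
wrist_force: [-2.4, -3.9, 8.6]
width: 0.0159
finger_force: 30.0
```

Request:
drive_tool:
  commands:
    - [-0.028, 0.019, 0, 0, 0, 0]
    - [-0.034, 0.007, 0, 0, 0, 0]
    - [0, 0, 0, 0, 0, 0]

```text
time: 23.55
tool_pos: [0.4841, -0.1967, 0.105]
ee_rot: [-3.137, -0.001, 2.057]
wrist_force: [-5.7, -2.4, 10.3]
width: 0.0158
finger_force: 30.0
```

Request:
drive_tool:
  commands:
    - [0, 0, -0.06, 0, 0, 0]
    - [0, 0, 0, 0, 0, 0]
    - [0, 0, 0.06, 0, 0, 0]
    - [0, 0, 0, 0, 0, 0]

```text
time: 24.05
tool_pos: [0.4858, -0.1956, 0.105]
ee_rot: [-3.141, -0.001, 2.058]
wrist_force: [-2.9, 0.0, 8.8]
width: 0.0156
finger_force: 30.0
```

Request:
drive_tool:
  commands:
    - [0, 0, -0.06, 0, 0, 0]
    - [-0.034, -0.007, 0, 0, 0, 0]
    - [-0.028, -0.019, 0, 0, 0, 0]
    - [0, 0, 0.06, 0, 0, 0]
    - [0, 0, 0, 0, 0, 0]

```text
time: 24.68
tool_pos: [0.4866, -0.1983, 0.1053]
ee_rot: [3.14, -0.0, 2.058]
wrist_force: [-2.6, 3.5, 7.5]
width: 0.0159
finger_force: 30.0
```

Request:
drive_tool:
  commands:
    - [0, 0, -0.06, 0, 0, 0]
    - [-0.019, -0.028, 0, 0, 0, 0]
    - [-0.007, -0.034, 0, 0, 0, 0]
    - [0, 0, 0.06, 0, 0, 0]
    - [0, 0, 0, 0, 0, 0]

```text
time: 25.3
tool_pos: [0.4848, -0.2013, 0.1054]
ee_rot: [3.141, 0.001, 2.058]
wrist_force: [-1.3, 1.3, 5.5]
width: 0.0158
finger_force: 30.0
```

Request:
drive_tool:
  commands:
    - [0, 0, -0.06, 0, 0, 0]
    - [0.007, -0.034, 0, 0, 0, 0]
    - [0.019, -0.028, 0, 0, 0, 0]
    - [0, 0, 0.06, 0, 0, 0]
    - [0, 0, 0, 0, 0, 0]

```text
time: 25.92
tool_pos: [0.4821, -0.2014, 0.1054]
ee_rot: [3.141, 0.001, 2.058]
wrist_force: [-1.6, 0.8, 6.2]
width: 0.0157
finger_force: 30.0
```

Request:
drive_tool:
  commands:
    - [0, 0, -0.06, 0, 0, 0]
    - [0.028, -0.019, 0, 0, 0, 0]
    - [0.034, -0.007, 0, 0, 0, 0]
    - [0, 0, 0.06, 0, 0, 0]
    - [0, 0, 0, 0, 0, 0]

```text
time: 26.55
tool_pos: [0.4799, -0.1995, 0.1054]
ee_rot: [3.141, 0.001, 2.058]
wrist_force: [-1.4, -0.4, 6.5]
width: 0.016
finger_force: 30.0
```

Request:
drive_tool:
  commands:
    - [0, 0, -0.06, 0, 0, 0]
    - [0.034, 0.007, 0, 0, 0, 0]
    - [0.028, 0.019, 0, 0, 0, 0]
    - [0, 0, 0.06, 0, 0, 0]
    - [0, 0, 0, 0, 0, 0]

```text
time: 27.18
tool_pos: [0.4796, -0.1967, 0.1052]
ee_rot: [3.141, 0.0, 2.058]
wrist_force: [-0.8, 0.6, 7.4]
width: 0.0158
finger_force: 30.0
```

Request:
drive_tool:
  commands:
    - [0, 0, -0.06, 0, 0, 0]
    - [0.019, 0.028, 0, 0, 0, 0]
    - [0.007, 0.034, 0, 0, 0, 0]
    - [0, 0, 0.06, 0, 0, 0]
    - [0, 0, 0, 0, 0, 0]

```text
time: 27.8
tool_pos: [0.4813, -0.1943, 0.1033]
ee_rot: [3.141, -0.001, 2.058]
wrist_force: [0.2, -0.2, -1.5]
width: 0.0157
finger_force: 30.0
```

Request:
drive_tool:
  commands:
    - [0, 0, -0.06, 0, 0, 0]
    - [-0.007, 0.034, 0, 0, 0, 0]
    - [-0.019, 0.028, 0, 0, 0, 0]
    - [0, 0, 0.06, 0, 0, 0]
    - [0, 0, 0, 0, 0, 0]

```text
time: 28.42
tool_pos: [0.4843, -0.1945, 0.105]
ee_rot: [3.141, 0.001, 2.058]
wrist_force: [-2.2, 0.3, 5.2]
width: 0.0159
finger_force: 30.0
```

The bore was at the second stop, around (0.4813, −0.1943): the pin sank freely there. I'll go back to it.

Request:
drive_tool:
  commands:
    - [0, 0, -0.06, 0, 0, 0]
    - [0.019, -0.028, 0, 0, 0, 0]
    - [0.007, -0.034, 0, 0, 0, 0]
    - [0, 0, 0.06, 0, 0, 0]
    - [0, 0, 0, 0, 0, 0]

```text
time: 29.05
tool_pos: [0.4813, -0.1945, 0.1034]
ee_rot: [3.141, -0.0, 2.058]
wrist_force: [1.5, 0.9, -1.4]
width: 0.0163
finger_force: 30.0
```

Request:
drive_tool:
  commands:
    - [0, 0, 0.03, 0, 0, 0]
    - [0, 0, 0.03, 0, 0, 0]
    - [0, 0, 0, 0, 0, 0]

```text
time: 29.42
tool_pos: [0.4813, -0.1945, 0.1013]
ee_rot: [3.141, -0.0, 2.058]
wrist_force: [0.9, 0.4, -1.1]
width: 0.0156
finger_force: 30.0
```

Request:
drive_tool:
  commands:
    - [0, 0, 0.05, 0, 0, 0]
    - [0, 0, 0.05, 0, 0, 0]
    - [0, 0, 0.05, 0, 0, 0]
    - [0, 0, 0, 0, 0, 0]

```text
time: 29.92
tool_pos: [0.4813, -0.1945, 0.0951]
ee_rot: [3.141, -0.0, 2.058]
wrist_force: [1.3, 0.4, -1.6]
width: 0.0155
finger_force: 30.0
```

Request:
drive_tool:
  commands:
    - [0, 0, 0.05, 0, 0, 0]
    - [0, 0, 0.05, 0, 0, 0]
    - [0, 0, 0.05, 0, 0, 0]
    - [0, 0, 0, 0, 0, 0]

```text
time: 30.42
tool_pos: [0.4813, -0.1945, 0.0891]
ee_rot: [3.141, -0.0, 2.058]
wrist_force: [1.9, 1.4, -1.0]
width: 0.0158
finger_force: 30.0
```

Request:
drive_tool:
  commands:
    - [0, 0, 0.05, 0, 0, 0]
    - [0, 0, 0.05, 0, 0, 0]
    - [0, 0, 0.05, 0, 0, 0]
    - [0, 0, 0, 0, 0, 0]

```text
time: 30.92
tool_pos: [0.4813, -0.1945, 0.0831]
ee_rot: [3.141, -0.0, 2.058]
wrist_force: [1.6, 0.6, -1.1]
width: 0.016
finger_force: 30.0
```

Request:
drive_tool:
  commands:
    - [0, 0, 0.05, 0, 0, 0]
    - [0, 0, 0.03, 0, 0, 0]
    - [0, 0, 0.02, 0, 0, 0]
    - [0, 0, 0, 0, 0, 0]

```text
time: 31.42
tool_pos: [0.4814, -0.1945, 0.0794]
ee_rot: [3.141, -0.0, 2.058]
wrist_force: [0.2, 1.7, 0.3]
width: 0.0158
finger_force: 30.0
```

Request:
drive_tool:
  commands:
    - [0, 0, 0.02, 0, 0, 0]
    - [0, 0, 0.02, 0, 0, 0]
    - [0, 0, 0, 0, 0, 0]

```text
time: 31.8
tool_pos: [0.4814, -0.1945, 0.0781]
ee_rot: [3.141, 0.0, 2.058]
wrist_force: [0.8, 2.1, 1.3]
width: 0.0159
finger_force: 30.0
```

Request:
drive_tool:
  commands:
    - [0, 0, 0.02, 0, 0, 0]
    - [0, 0, 0, 0, 0, 0]

```text
time: 32.05
tool_pos: [0.4814, -0.1946, 0.078]
ee_rot: [3.141, 0.0, 2.058]
wrist_force: [0.0, 2.5, 4.7]
width: 0.0163
finger_force: 30.0
```

Request:
drive_tool:
  commands:
    - [0, 0, 0.02, 0, 0, 0]
    - [0, 0, 0, 0, 0, 0]

```text
time: 32.3
tool_pos: [0.4814, -0.1946, 0.0781]
ee_rot: [3.141, 0.001, 2.058]
wrist_force: [-2.4, 3.3, 7.8]
width: 0.0157
finger_force: 30.0
```

Request:
drive_tool:
  commands:
    - [0, 0, -0.03, 0, 0, 0]
    - [0, 0, 0, 0, 0, 0]

```text
time: 32.55
tool_pos: [0.4814, -0.1946, 0.078]
ee_rot: [3.141, 0.0, 2.058]
wrist_force: [-0.4, 3.1, 6.6]
width: 0.0158
finger_force: 30.0
```

Request:
drive_tool:
  commands:
    - [0, 0, 0, 0, 0, 0]
    - [0, 0, 0, 0, 0, 0]
    - [0, 0, 0, 0, 0, 0]
    - [0, 0, 0, 0, 0, 0]
    - [0, 0, -0.2, 0, 0, 0]
    - [0, 0, -0.7, 0, 0, 0]
    - [0, 0, -1, 0, 0, 0]
    - [0, 0, -1, 0, 0, 0]
    - [-0.6, 0, -0.3, 0, 0, 0]
    - [-0.8, 0, 0, 0, 0, 0]
    - [-0.8, 0, 0, 0, 0, 0]
    - [-0.8, 0, 0, 0, 0, 0]
    - [0, 0, 0, 0, 0, 0]
  gripper: 0.2

```text
time: 34.17
tool_pos: [0.5377, -0.3021, 0.2049]
ee_rot: [-3.141, -0.001, 2.056]
wrist_force: [-0.5, 1.0, -0.0]
width: 0.0752
finger_force: 0.0
```

Run:
```python
from h import *
T=snapshot("top");S=snapshot("side")
for s in(T,S):
  w=pts(s).reshape(-1,3); w=w[np.hypot(w[:,0]-.482,w[:,1]+.196)<.045]
  m=w[(w[:,2]>.107)&(w[:,2]<.125)]; k=w[abs(w[:,2]-.07)<.0035]
  print("grip top",len(m),np.median(m[:,2]),m.mean(0).round(4),"comb",np.median(k[:,2]),"max",w[:,2].max())
a=[T["image"][205:277,308:380],S["image"][235:319,201:285]]
cv2.imwrite("pics/end.png",np.hstack([cv2.convertScaleAbs(cv2.resize(x,(400,400),interpolation=cv2.INTER_CUBIC),alpha=1.7) for x in a]))
```

```text
grip top 45 0.11342725813084521 [ 0.4805 -0.1951  0.1134] comb 0.06989251333241563 max 0.591762705612441
grip top 84 0.11313003046239417 [ 0.4802 -0.1955  0.1125] comb 0.06961365180685324 max 0.11538201210795748
```

View pics/end.png

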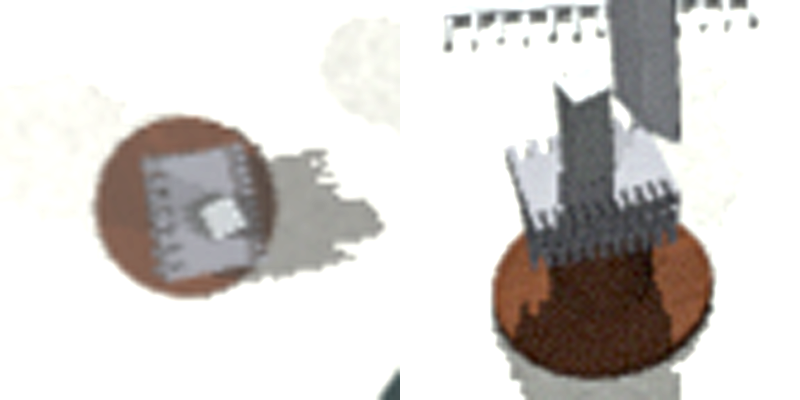

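The pin stands upright on the stack: grip top at (220,215) and (585,90) in the crop, 113 mm above the desk against 70 mm for the comb top, so the grip sits on the top head. The gripper is well clear.

```bash
python3 -c "
from bench import *
print(close_job())"
```

```text
the job is handed in; nothing more can be done
None
```

The three comb heads are lined up and locked: the pin passes through all of them into the off-centre bore, fully home with its grip on the top head, released, and handed in at about 34 s; readings while pressing the pin peaked near 10 N downward and 12 N in all, no comb fell, and I did not re-check the bystanders at the end.

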